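Clip the heat sink onto the battery pack's wide terminal tab

TASK

Before the battery pack's wide copper terminal tab is soldered, it needs its heat sink: squeeze the big sprung clip open to take it off the parking strip, and let it close on the free edge of the wide leaning tab (not the narrow one). It must be pushed fully home, so that the floor of its throat sits on the tab's edge, about mid-way along that edge and square to the tab, gripping it by its own spring. Press it home gently, and do not disturb the loose cells and rolls beside the pack and the rack.

Things in the scene. Friction and masses are not known exactly. Their poses are not given: they have to be found in the camera images.
- clip: Big sprung clip, a clothes-peg of two aluminium levers with copper jaw pads, 85 mm tall, 18 mm wide, 80 g, parked upright on the rack's strip, handles up. Origin: middle of the throat floor (flat 10 x 18 mm stop inside, where an edge bottoms). z from jaws to handles, y along the hinge pin (at z = 10 mm), x the way it opens; symmetric, a half turn about z is the same. Pads at z = -28 to -16 mm.
- clip_grip (a point): Grip centre between the clip's handles, 46 mm above the throat floor along the clip's z (same axes). Close the fingers along x. Handles reach from z = 14 to 55 mm of the clip, at rest flared to 50 mm over the tops (44 mm here); fully squeezed 24 mm, faces parallel, against a solid stop. 
- jaw_a (a joint): Opening of the clip, the angle of one lever (the other mirrors it), rad: 0 = pads 4 mm apart, as when gripping strip or tab; -0.06 = quite shut; 0.30 = fully squeezed, pads about 23 mm apart. Its spring closes it, about 7 N at the pads at 0. Squeezing takes 6 to 11 N at the grip centre; 20 to 30 N holds the clip firmly. Note: as the handles are let out they flare and draw the clip about 4 mm back (along its +z) if the hand stays still: follow it home.
- tab: Wide copper tab on the battery pack (80 x 200 x 72 mm, green cells): sheet 4 mm thick, 44 mm wide, standing 62 mm out of a black foot on the pack, leaning 30 degrees from upright so that its top overhangs the pack's long side nearer the robot. Origin: middle of its free edge, 131 mm above the bench. z out of the edge along the sheet (the clip comes along -z), y along the edge, x square to the sheet.
- small_tab: The narrow copper tab, 20 mm wide, otherwise like the wide one, at the other end of the pack, about 104 mm away (they may be exchanged). Not to be used. Origin and axes as for the wide tab.
- rack_edge (a point): Middle of the top edge of the parking strip: upright steel sheet 4 mm thick, 150 mm long along y, top 75 mm above the bench, on a wooden base 70 x 160 x 14 mm. z up, x square to the sheet. The clip starts seated on this edge within 35 mm of its middle; a small paper clip is fixed 60 mm from the middle towards +y, 20 mm higher than the edge.
- cell_a: Loose battery cell standing on the bench in front of the pack, 18 mm diameter, 64 mm tall. Origin under its base. Leave alone.
- cell_b: Another such cell. Leave alone.
- tape: Roll of amber tape lying flat, 68 mm diameter, 19 mm tall, near the rack. Origin under its centre. Leave alone.
- strip_roll: Roll of nickel strip lying flat, 56 mm diameter, 10 mm tall, near the rack. Origin under its centre. Leave alone.
Mind the look-alikes: they are no part of the job. What is shaped like the clip but green is not meant.

How it is judged:
By the outcome, as a careful person would: the job done as asked, in the order asked, and still so for the second after the job is handed in, with the robot touching nothing.
It also fails if it takes over 48 s, if anything falls off the work surface, if the arm or the gripper's body presses on something with over 40 N, if the wrist force passes 120 N, or if a joint passes its speed limit or range.

ROBOT

A 6-joint arm with a two-finger parallel gripper is mounted at the origin on the work surface. World frame = base frame: x ahead of the robot, y to its left, z up, the work surface at z = 0. Lengths are in m, angles in degrees, forces in N, time in s.
With the tool pointing down it reaches from about 0.3 to 0.825 m from the base axis. Payload 5.4 kg.
Tool frame: the origin (TCP) lies on the centre line of the jaws, within the pads' length; the fingertips stand 11 mm ahead of it and the grasp point (between the pads) lies 8 mm behind it (arm.nose_length is the distance from the TCP to the fingertips, in m); z points along the fingers, y is the line along which they close (so a half turn about z gives the same grasp; the last joint's range is limited). The gripper opens to 92 mm and grips with 3 to 60 N. Pads are 20 mm wide; open, the fingers measure 128 mm over their backs; the gripper's body (75 mm by 189 mm) begins 69 mm behind the grasp point.
Start: joints at [-12.038, 9.076, 91.501, -0, 79.423, -12.038], TCP at [0.575, -0, 0.226] pointing down, gripper open.
Joint ranges: [-166.64, 166.64], [-54.1, 131.32], [10.49, 154.53], [-73.88, 253.88], [9.74, 151.15], [-171.62, 171.62]. Speed limits (degrees/s): [147.25, 147.25, 180, 180, 180, 180].

INTERFACE

Orientations are given as [roll, pitch, yaw] about the fixed x, y, z axes, in that order (R = Rz(yaw) Ry(pitch) Rx(roll)).
In Python, from workcell import arm gives the robot as it stands.
- The arm moves only by the tool jog_arm, never from a script. Its argument "deltas" is a list of rows, each a list of 3 entries, a list of its own where there are three numbers: the shift along the tool's x, y, z in cm, then the turn, a rotation vector about the tool's x, y, z in degrees, then the finger opening in cm, from 0 to 9.19. In form: [[[tx, ty, tz], [rx, ry, rz], hand], ...]. A call has 1 to 10 rows; each row is the pose to reach, as a shift and turn from the pose commanded when the call began, along the tool's axes at that moment; what a row does not reach only later rows make up. A row lasts 1/8 s, in which the tool goes at most 62.5 mm and 10.7 degrees, less where a joint would pass 70% of its speed; a pose out of reach is approached as far as the arm can. A call with a gripper value outside its range is refused whole. The fingers move at their own pace and stop on an object; "grip_force" is the grip in N (left out, the last holds). Time passes only in rows, so rows that repeat a pose let the fingers close. It gives the time, the measured TCP pose, the force, the opening and the grip force at its end, in the units of the state.
- arm.state(): the state, without advancing time (a new reading comes with each control period).
- arm.camera(name): name is "scene" or "side" or "wrist"; returns a dict with "img" (384x512x3 uint8, red, green, blue), "depth" (384x512 float32, m along the optical axis (not along the pixel's ray), 0 where there is no reading), "K" (3x3 intrinsics, pixels), "extrinsics" (4x4, takes a point from world to camera coordinates). Camera axes: x right, y down, z forward; pixel columns grow to the right and rows downward; lengths in m; the calibration is good to about 2 mm. A picture is of the moment at which its call begins.
- arm.job_done(): hands the job in; it is judged then, once.
Trained networks look in the newest picture that a camera, given by its name, has taken for a name from the list of things; names that differ only in an ending like _2 or _b are one class to them, and where a whole thing is asked for, a point or a joint stands for the part that bears it (a point fixed in the world has none). Each returns a list of dicts, best first, with "p" (0 to 1); they miss things now and then, are a little off and sometimes report something else, mostly with a low value. They report only what shows in the picture. A call takes as long as a camera call. They do not tell look-alikes from the thing itself.
- arm.recognise(camera, thing): "xy" ([column, row] in pixels, amid what is visible of it).
- arm.masks_of(camera, thing): "region" (384x512 bool, what is visible of it) and "xy" ([column, row] in pixels, amid what is visible of it).
The state is a dict: "clock": time; "joint_positions": joint angles; "qd": joint speeds; "effort": joint torques, N m; "ee_pos": TCP position; "orientation": TCP orientation; "ft_force": force on the tool from outside, world axes, zero at the start; "torque": the same for the moment, N m; "gripper_width": finger opening in m; "gripper_force": force on a finger pad.
Only numpy, scipy, OpenCV 4.12 (cv2) and the standard library are available. Lean on these libraries where they do the work, as an engineer would, in place of code of your own. Each camera call takes 0.05 s, during which the arm holds its last target. There are 200 camera calls.

## Working session

There is one attempt and no reset: what is moved stays moved. The work goes in short steps, Python scripts to look and compute and a tool call to move; the robot and the scene stay as the last step left them, time stands still between calls to the robot, and variables do not carry over. Pictures are saved under pics/ and viewed, at most 10 in all, crops included, and the job is handed in when it is done.

Besides the shell and the picture viewer there is one more tool, called after "Emit:" as a command line: name --argument value ..., lists and objects as JSON in quotes. jog_arm: Moves the arm, as the interface text tells. Its arguments: {"type":"object","properties":{"deltas":{"type":"array","items":{"type":"array"}},"grip_force":{"type":"number"}},"required":["deltas"]}

```bash
mkdir -p pics
cat > h.py <<'E'
import numpy as np, cv2
from workcell import arm
def pts(c):
    d=c["depth"];K=c["K"];v,u=np.mgrid[:d.shape[0],:d.shape[1]]
    P=np.stack([(u-K[0,2])/K[0,0]*d,(v-K[1,2])/K[1,1]*d,d],-1)
    E=np.linalg.inv(c["extrinsics"]);W=P@E[:3,:3].T+E[:3,3];W[d==0]=np.nan
    return W
def save(c,n): cv2.imwrite("pics/"+n,c["img"][:,:,::-1])
E
python3 - <<'E'
from h import *
ims=[]
for n in ("scene","side"):
    c=arm.camera(n);np.savez(n+".npz",**c);W=pts(c);ims.append(c["img"])
    for t in ("clip","tab","small_tab","cell_a","tape","strip_roll"):
        for r in arm.masks_of(n,t)[:3]:
            w=W[r["region"]];print(n,t,round(r["p"],2),np.round(r["xy"]),np.nanmedian(w,0).round(3),np.nanmin(w,0).round(3),np.nanmax(w,0).round(3))
for i,n in zip(ims,("a.png","b.png")): cv2.imwrite("pics/"+n,i[:,:,::-1])
E
```

```text
scene clip 0.72 [384. 248.] [0.407 0.244 0.047] [0.377 0.231 0.   ] [0.434 0.264 0.08 ]
scene clip 0.53 [354. 203.] [0.362 0.141 0.045] [ 0.286  0.105 -0.003] [0.388 0.164 0.081]
scene clip 0.22 [334. 235.] [0.438 0.151 0.009] [ 0.425  0.121 -0.001] [0.5   0.164 0.125]
scene tab 0.83 [182. 137.] [ 0.509 -0.23   0.106] [ 0.415 -0.336 -0.002] [ 0.529 -0.207  0.134]
scene tab 0.45 [334. 242.] [0.444 0.152 0.009] [ 0.425  0.12  -0.004] [0.5   0.165 0.125]
scene small_tab 0.45 [218. 152.] [ 0.485 -0.134  0.101] [ 0.474 -0.159  0.07 ] [0.628 0.017 0.345]
scene cell_a 0.54 [210. 135.] [ 0.44  -0.22   0.055] [ 0.429 -0.23   0.032] [ 0.613 -0.021  0.345]
scene tape 0.79 [309. 296.] [0.597 0.199 0.017] [ 0.561  0.162 -0.004] [0.633 0.229 0.022]
scene strip_roll 0.57 [332. 239.] [0.443 0.15  0.009] [ 0.418  0.119 -0.004] [0.5   0.165 0.125]
side clip 0.76 [170. 205.] [0.366 0.143 0.047] [ 0.338  0.125 -0.   ] [0.447 0.267 0.082]
side clip 0.67 [167. 185.] [0.406 0.245 0.047] [0.382 0.228 0.001] [0.457 0.342 0.081]
side clip 0.51 [222. 163.] [0.517 0.152 0.096] [0.499 0.138 0.   ] [0.638 0.302 0.129]
side tab 0.78 [331. 230.] [ 0.504 -0.232  0.11 ] [ 0.486 -0.255 -0.   ] [ 0.63  -0.117  0.134]
side cell_a 0.64 [305. 270.] [ 0.428 -0.226  0.036] [ 0.423 -0.233 -0.001] [ 0.481 -0.18   0.068]
side cell_a 0.59 [289. 268.] [ 0.418 -0.19   0.038] [ 0.411 -0.195  0.005] [ 0.43  -0.18   0.067]
side strip_roll 0.64 [206. 209.] [0.447 0.135 0.01 ] [ 0.42   0.109 -0.001] [0.485 0.163 0.015]
```

View pics/a.png

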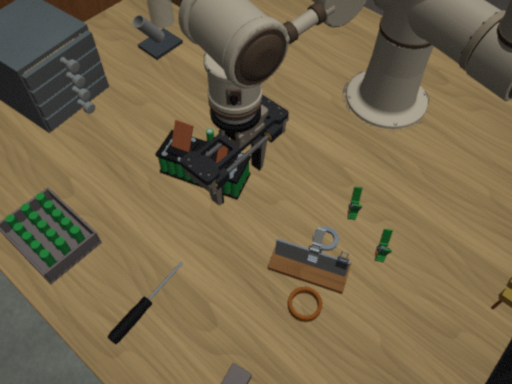

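View pics/b.png

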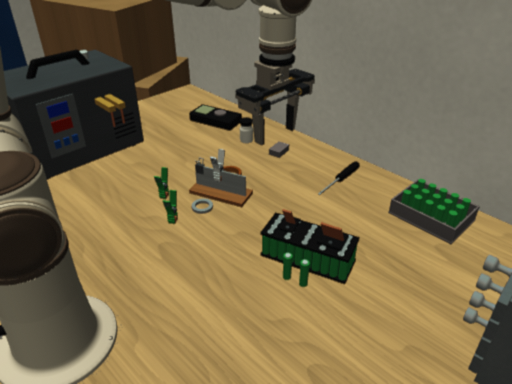

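The scene view shows the clip on the rack at about (318,242), the wide tab at (182,137), and green look-alikes at (355,203) and (384,246). The side view shows the clip at (220,163) and the wide tab at (331,231). Next I'll measure the rack, clip and tab.

Run:
```python
from h import *
D={n:dict(np.load(n+".npz")) for n in("scene","side")}
for n,c in D.items():
    W=pts(c);P=W.reshape(-1,3);C=c["img"].reshape(-1,3).astype(int)
    def fit(m,l):
        p=P[m]; 
        if len(p)<8: print(n,l,len(p));return
        mu=np.median(p,0);q=p-mu;q=q[np.linalg.norm(q,axis=1)<.12]
        s,V=np.linalg.svd(q-q.mean(0),full_matrices=False)[1:]
        t=(q)@V.T
        print(n,l,len(p),(mu).round(4),"long",V[0].round(3),"nrm",V[2].round(3),"ext",np.percentile(t[:,0],[1,99]).round(3),"sd",(s/np.sqrt(len(q))).round(4))
    x,y,z=P.T
    R=(abs(x-.52)<.1)&(abs(y-.16)<.12)
    fit(R&(z>.03)&(z<.06)&(y<.3),"strip")
    fit(R&(z>.069)&(z<.077),"striptop")
    fit(R&(z>.01)&(z<.018)&(C[:,0]>C[:,2]+30),"base")
    fit(R&(z>.102)&(z<.135),"clip handles")
    fit(R&(z>.08)&(z<.1),"clip mid")
    T=(abs(x-.5)<.06)
    cu=(C[:,0]>C[:,1]*1.5)&(C[:,0]>40)&(z>.08)&(z<.137)
    fit(T&cu&(abs(y+.235)<.04),"wide");fit(T&cu&(abs(y+.13)<.03),"narrow")
    fit(T&cu&(abs(y+.235)<.04)&(z>.127),"wide top")
    i=c["img"]; K=c["K"]
a=D["side"]["img"]; s=D["scene"]["img"]
A=cv2.resize(a[135:215,170:270],None,fx=4,fy=4,interpolation=2);B=cv2.resize(a[200:290,240:370],None,fx=3,fy=3,interpolation=2)
Cc=cv2.resize(s[215:300,260:360],None,fx=4,fy=4,interpolation=2);
o=np.zeros((600,800,3),np.uint8)
for im,(r,k) in ((A,(0,0)),(B,(0,400)),(Cc[:260],(330,0)),(cv2.resize(s[110:200,145:275],None,fx=3,fy=3)[:270],(330,400))):
    o[r:r+im.shape[0],k:k+im.shape[1]]=im[:600-r,:800-k]
cv2.imwrite("pics/c.png",o[:,:,::-1])
```

```text
scene strip 480 [0.5328 0.1549 0.0458] long [-0.361  0.933 -0.003] nrm [-0.928 -0.359  0.097] ext [-0.076  0.071] sd [0.0441 0.0088 0.0024]
scene striptop 248 [0.531  0.163  0.0735] long [-0.362  0.932  0.006] nrm [-0.026 -0.003 -1.   ] ext [-0.083  0.064] sd [0.0436 0.0042 0.0021]
scene base 1458 [0.5475 0.1684 0.0133] long [ 0.306 -0.952 -0.003] nrm [-0.028 -0.012  1.   ] ext [-0.068  0.088] sd [0.045  0.0224 0.0017]
scene clip handles 148 [0.5102 0.1513 0.1173] long [0.927 0.368 0.077] nrm [ 0.37  -0.929 -0.015] ext [-0.009  0.04 ] sd [0.0189 0.0074 0.0053]
scene clip mid 159 [0.5173 0.1558 0.0901] long [ 0.335 -0.942  0.017] nrm [-0.13  -0.064 -0.989] ext [-0.06   0.016] sd [0.0242 0.0087 0.0044]
scene wide 469 [ 0.5092 -0.2298  0.1066] long [ 0.48   0.157 -0.863] nrm [0.822 0.265 0.505] ext [-0.029  0.03 ] sd [0.0174 0.0128 0.0016]
scene narrow 113 [ 0.4848 -0.1344  0.1022] long [ 0.565 -0.139 -0.813] nrm [-0.808 -0.29  -0.512] ext [-0.016  0.024] sd [0.0106 0.0047 0.0015]
scene wide top 45 [ 0.4956 -0.2315  0.1298] long [-0.275  0.962 -0.006] nrm [-0.171 -0.055 -0.984] ext [-0.
[... 465 characters left out ...]
andles 123 [0.5365 0.1564 0.116 ] long [-0.925 -0.379  0.021] nrm [-0.38   0.925 -0.019] ext [-0.012  0.039] sd [0.0196 0.0079 0.0054]
side clip mid 117 [0.5133 0.1563 0.0912] long [ 0.348 -0.936  0.048] nrm [ 0.194  0.022 -0.981] ext [-0.06   0.017] sd [0.0275 0.0099 0.0052]
side wide 233 [ 0.5036 -0.2323  0.1106] long [ 0.475  0.12  -0.872] nrm [-0.829 -0.27  -0.489] ext [-0.026  0.033] sd [0.0183 0.0128 0.0009]
side narrow 98 [ 0.4776 -0.1362  0.1104] long [ 0.46   0.163 -0.873] nrm [-0.811 -0.323 -0.488] ext [-0.026  0.032] sd [0.0183 0.0057 0.001 ]
side wide top 52 [ 0.4934 -0.2341  0.1312] long [ 0.312 -0.95  -0.006] nrm [0.934 0.305 0.184] ext [-0.02   0.021] sd [0.0129 0.0019 0.0011]
```

View pics/c.png

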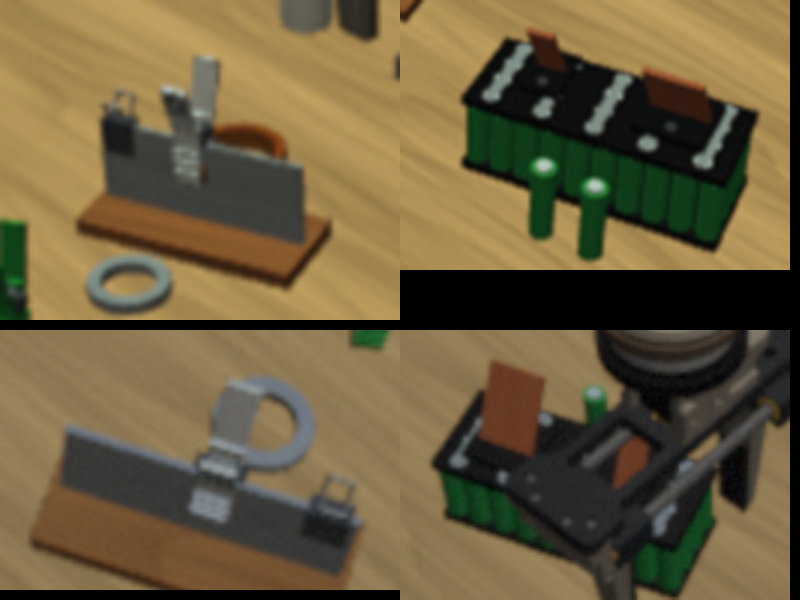

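The clip sits on the strip with its opening axis at about 21.5° yaw. The wide tab leans toward the robot, with the loose cells standing in front of the pack. Next I'll work out the hover move over the clip.

```bash
cat >> h.py <<'E'
from scipy.spatial.transform import Rotation as Ro
def pose():
    s=arm.state();return np.array(s["ee_pos"]),Ro.from_euler("xyz",s["orientation"],degrees=True)
def delta(p,R):
    p0,R0=pose();print("shift cm",(R0.inv().apply(p-p0)*100).round(2),"rot",(R0.inv()*R).as_rotvec(degrees=True).round(2))
def tool(z,y,sign=1):
    z=np.array(z)/np.linalg.norm(z);y=np.array(y)*sign;y=y-z*(y@z);y/=np.linalg.norm(y)
    return Ro.from_matrix(np.stack([np.cross(y,z),y,z],1))
E
python3 - <<'E'
from h import *
print({k:np.round(v,3) for k,v in arm.state().items()})
p0,R0=pose();print(R0.as_matrix().round(3))
c=arm.camera("wrist");print(c["K"].round(1),c["extrinsics"].round(3))
for s in(1,-1):
    R=tool([0,0,-1],[.931,.365,0],s);delta(np.array([.5255,.154,.121+.10-.008]),R);delta(np.array([.5,-.235,.2]),tool([.475,.15,-.866],[.82,.27,.5],s))
E
```

```text
{'clock': np.float64(0.7), 'joint_positions': array([-1.2038e+01,  9.0740e+00,  9.1499e+01,  2.0000e-03,  7.9424e+01,
       -1.2038e+01]), 'qd': array([ 0.055,  0.022, -0.092, -0.042,  0.048, -0.   ]), 'effort': array([ 0.0000e+00, -3.8548e+01, -3.2231e+01,  7.0000e-02,  3.1000e-02,
        0.0000e+00]), 'ee_pos': array([ 0.575, -0.   ,  0.226]), 'orientation': array([ 1.79997e+02, -1.00000e-03,  9.00000e+01]), 'ft_force': array([ 0.143, -0.24 ,  1.084]), 'torque': array([ 0.009, -0.002,  0.006]), 'gripper_force': np.float64(0.0), 'gripper_width': np.float64(0.092)}
[[ 0.  1.  0.]
 [ 1. -0.  0.]
 [ 0.  0. -1.]]
[[288.3   0.  257.8]
 [  0.  288.3 187.8]
 [  0.    0.    1. ]] [[ 1.     0.001  0.    -0.576]
 [ 0.001 -0.968  0.252 -0.029]
 [ 0.    -0.252 -0.968  0.389]
 [ 0.     0.     0.     1.   ]]
shift cm [15.4  -4.95  1.26] rot [  0.     0.   -21.41]
shift cm [-23.5   -7.5    2.56] rot [-29.7    4.42 -17.71]
shift cm [15.4  -4.95  1.26] rot [  0.    -0.   158.59]
shift cm [-23.5   -7.5    2.56] rot [  6.24  41.96 156.86]
```

Emit:
jog_arm --deltas '[[[15.4,-4.9,1.3],[0,0,-21.4],9.1],[[15.4,-4.9,1.3],[0,0,-21.4],9.1],[[15.4,-4.9,1.3],[0,0,-21.4],9.1],[[15.4,-4.9,1.3],[0,0,-21.4],9.1],[[15.4,-4.9,1.3],[0,0,-21.4],9.1],[[15.4,-4.9,1.3],[0,0,-21.4],9.1]]'

```text
clock: 1.5
ee_pos: [0.5266, 0.1528, 0.2128]
orientation: [180.0, 0.0, 111.3]
ft_force: [0.1, 0.1, -0.4]
gripper_width: 0.0912
gripper_force: 0.0
```

```bash
cat > w.py <<'E'
from h import *
import sys
c=arm.camera("wrist");save(c,sys.argv[1]);np.savez("w.npz",**c)
W=pts(c);P=W.reshape(-1,3);x,y,z=P.T
p,R=pose();print(p.round(4),R.as_euler("xyz",degrees=True).round(2))
ux=np.array([.931,.365]);uy=np.array([-.365,.931])
a=P[:,:2]@ux;b=P[:,:2]@uy
print("tcp a,b",p[:2]@ux,p[:2]@uy)
for l,m in (("top",(z>.11)&(z<.14)),("mid",(z>.085)&(z<.1)),("edge",(z>.070)&(z<.078))):
    m&=(abs(a-.545)<.06)&(abs(b+.05)<.12)
    print(l,m.sum(),"a",np.percentile(a[m],[1,10,50,90,99]).round(4),"b",np.percentile(b[m],[1,10,50,90,99]).round(4),"z",np.percentile(z[m],[50,98]).round(4))
m=(z>.071)&(z<.078)&(abs(a-.545)<.02)&(abs(b+.05)<.12)
q=P[m][:,:2];v=np.linalg.svd(q-q.mean(0),full_matrices=False)[2][0];print("edge dir",v, "yaw x", np.degrees(np.arctan2(-v[0]*np.sign(v[1]),v[1]*np.sign(v[1]))), a[m].mean(),b[m].min(),b[m].max())
E
python3 w.py d.png
```

```text
[0.5265 0.1528 0.2127] [1.7999e+02 2.0000e-02 1.1130e+02]
tcp a,b 0.5459881547441053 -0.049892742656293704
top 422 a [0.5195 0.5213 0.5274 0.5666 0.5683] b [-0.0563 -0.0545 -0.0466 -0.0393 -0.0388] z [0.122  0.1265]
mid 604 a [0.5312 0.5331 0.5439 0.5549 0.5575] b [-0.0599 -0.055  -0.0447  0.0074  0.0147] z [0.0902 0.0989]
edge 501 a [0.5322 0.541  0.5439 0.546  0.5564] b [-0.1242 -0.1086 -0.0303  0.0144  0.0221] z [0.0748 0.0779]
edge dir [ 0.36916516 -0.92936381] yaw x 21.664139767307255 0.5440351774745807 -0.1259507861842379 0.02306045623780177
```

View pics/d.png

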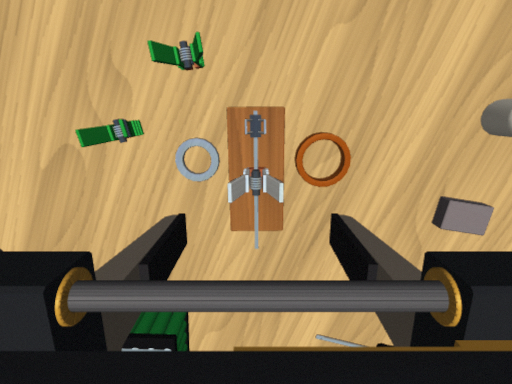

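The wrist view shows the clip at (256,185) square on the strip, with its centre 2 mm from the tool line on each axis. Going down.

Emit:
jog_arm --deltas '[[[0.2,-0.2,3],[0,0,-0.35],9.1],[[0.2,-0.2,6],[0,0,-0.35],9.1],[[0.2,-0.2,9],[0,0,-0.35],8],[[0.2,-0.2,10.1],[0,0,-0.35],6],[[0.2,-0.2,10.1],[0,0,-0.35],5],[[0.2,-0.2,10.1],[0,0,-0.35],5]]' --grip_force 25

```text
clock: 2.3
ee_pos: [0.5246, 0.155, 0.1131]
orientation: [179.9, 0.0, 111.7]
ft_force: [-0.8, 0.2, 0.2]
gripper_width: 0.053
gripper_force: 0.0
```

Emit:
jog_arm --deltas '[[[0,0,0],[0,0,0],4.4],[[0,0,0],[0,0,0],4.4],[[0,0,-0.1],[0,0,0],3.9],[[0,0,-0.2],[0,0,0],3.4],[[0,0,-0.3],[0,0,0],2.9],[[0,0,-0.4],[0,0,0],2.3],[[0,0,-0.4],[0,0,0],2.2],[[0,0,-0.4],[0,0,0],2.2]]'

```text
clock: 3.3
ee_pos: [0.525, 0.1551, 0.1183]
orientation: [179.8, 0.1, 111.8]
ft_force: [-1.8, -1.5, 7.6]
gripper_width: 0.0236
gripper_force: 24.8
```

```bash
python3 w.py e.png;python3 -c "
from h import *
s=arm.state();print({k:np.round(s[k],3) for k in('ft_force','torque','gripper_width','gripper_force')})"
```

```text
[0.5249 0.1551 0.1183] [1.7980e+02 8.0000e-02 1.1176e+02]
tcp a,b 0.5453532756732831 -0.04716854039969825
top 1722 a [0.5208 0.5257 0.5536 0.5659 0.5708] b [-0.0559 -0.0513 -0.038  -0.037  -0.0366] z [0.1296 0.1394]
mid 1007 a [0.5338 0.5358 0.5449 0.5528 0.5557] b [-0.0601 -0.0551 -0.0423  0.0097  0.015 ] z [0.0905 0.0968]
edge 906 a [0.5261 0.5391 0.5441 0.5488 0.5612] b [-0.1029 -0.0884 -0.0247  0.0157  0.0223] z [0.0749 0.0779]
edge dir [ 0.37218972 -0.92815668] yaw x 21.85072628567587 0.5442627543936623 -0.10422089356673758 0.022969121764097183
{'ft_force': array([-2.026, -0.731,  7.975]), 'torque': array([-0.177,  0.427,  0.001]), 'gripper_width': np.float64(0.024), 'gripper_force': np.float64(24.828)}
```

View pics/e.png

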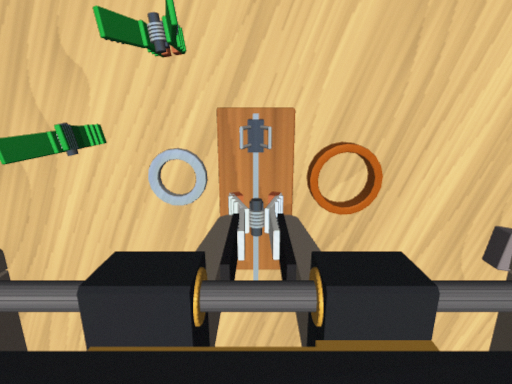

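The handles are squeezed to the stop at about (256,225), with the jaws open around the strip. Lifting.

Emit:
jog_arm --deltas '[[[0,0,-1],[0,0,0],2.2],[[0,0,-3],[0,0,0],2.2],[[0,0,-6],[0,0,0],2.2],[[0,0,-10],[0,0,0],2.2],[[0,0,-13],[0,0,0],2.2],[[0,0,-13],[0,0,0],2.2]]'

```text
clock: 4.1
ee_pos: [0.5251, 0.1553, 0.2488]
orientation: [179.6, 0.1, 111.8]
ft_force: [0.2, 0.4, -1.7]
gripper_width: 0.0235
gripper_force: 24.7
```

Run:
```python
from h import *
p,R=pose();print(p,arm.state()["gripper_width"],arm.state()["ft_force"])
ims=[]
for n in("scene","side","wrist"):
    c=arm.camera(n);W=pts(c);P=W.reshape(-1,3);T=R.inv().apply(P-p)*1000
    # near-tool points in tool frame (mm)
    m=(abs(T[:,0])<25)&(abs(T[:,1])<30)&(T[:,2]>12)&(T[:,2]<90)
    q=T[m];print(n,m.sum())
    for lo in range(12,84,8):
        s=q[(q[:,2]>=lo)&(q[:,2]<lo+8)]
        if len(s)>3:print("  z",lo,len(s),"x",np.percentile(s[:,0],[3,97]).round(1),"y",np.percentile(s[:,1],[3,97]).round(1),"zmax",s[:,2].max().round(1))
    E=c["extrinsics"];uv=c["K"]@(E[:3,:3]@(p+R.apply([0,0,.04]))+E[:3,3]);u,v=(uv[:2]/uv[2]).astype(int)
    i=c["img"][max(0,v-50):v+50,max(0,u-45):u+45];ims.append(cv2.resize(i,(266,300),interpolation=2))
cv2.imwrite("pics/f.png",np.hstack(ims)[:,:,::-1])
```

```text
[0.52508707 0.15530529 0.24883809] 0.023505644221132296 [ 0.17915948  0.40602166 -1.65835382]
scene 114
  z 36 15 x [-7.5  7.6] y [14.4 17.8] zmax 43.4
  z 44 38 x [-9.1  7.5] y [14.6 19.7] zmax 51.6
  z 52 33 x [-8.8  7.8] y [16.5 21.5] zmax 59.5
  z 60 27 x [-8.4  8.2] y [18.2 21.7] zmax 67.1
side 254
  z 12 25 x [-7.9  8. ] y [-17.9  13.3] zmax 20.0
  z 20 35 x [-7.3  8.6] y [-16.    9.3] zmax 27.7
  z 28 43 x [-11.7   9.2] y [-15.4   9.6] zmax 35.9
  z 36 35 x [-8.4  9.4] y [-20.2  11.8] zmax 44.0
  z 44 30 x [-7.8  9.5] y [-21.7  11.4] zmax 51.9
  z 52 40 x [-7.3  8. ] y [-25.9  14.3] zmax 59.8
  z 60 41 x [-8.6  9.4] y [-25.6  14.6] zmax 67.5
  z 68 5 x [-7.1  7.2] y [-14.7  11.6] zmax 70.7
wrist 1548
  z 12 140 x [-4.2 10.8] y [-22.1  18.5] zmax 20.0
  z 20 66 x [-2.2  9.2] y [-13.7   9.1] zmax 27.9
  z 28 694 x [-11.2  11.8] y [-10.4   5.5] zmax 36.0
  z 36 160 x [-11.7  13. ] y [-18.8  10. ] zmax 44.0
  z 44 156 x [-1.2  9.2] y [-21.8  13.1] zmax 52.0
  z 52 121 x [-3.6  9.2] y [-24.2  17. ] zmax 60.0
  z 60 183 x [-1.2  9.3] y [-25.1  17.2] zmax 68.0
  z 68 28 x [8.4 9.3] y [-23.6  16.9] zmax 74.0
```

View pics/f.png

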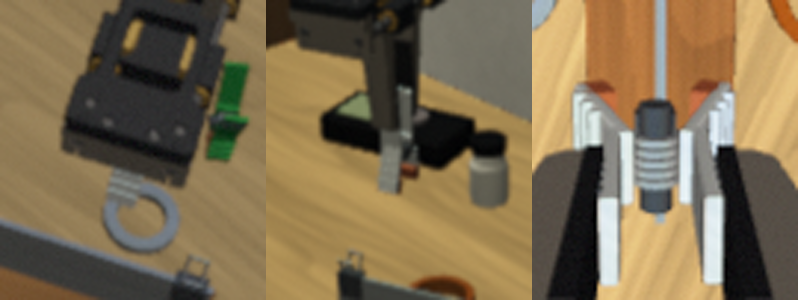

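The clip is held squarely: the scene crop shows a lever at (125,185), the side crop the jaws at (395,160), and the wrist crop the hinge at (656,150). Its throat is about 43 mm ahead of the TCP. Next is the hover pose at the tab.

```bash
cat >> h.py <<'E'
def tabR(yaw=18.,lean=30.):
    return Ro.from_euler("ZY",[yaw,-lean],degrees=True)   # columns x,y,z of the tab
def goal(edge,h,yaw=18.,lean=30.,off=0.0433):
    B=tabR(yaw,lean).as_matrix();p=edge+B[:,2]*(off+h);delta(p,tool(-B[:,2],B[:,0]));return p
E
python3 - <<'E'
from h import *
print(tabR().as_matrix().round(3))
print(goal(np.array([.494,-.233,.131]),.07))
E
```

```text
[[ 0.824 -0.309 -0.476]
 [ 0.268  0.951 -0.155]
 [ 0.5   -0.     0.866]]
shift cm [-34.62 -22.68   1.51] rot [-30.14  -1.02   3.66]
[ 0.44012265 -0.25050581  0.22912068]
```

Emit:
jog_arm --deltas '[[[-34.6,-22.7,1.5],[-30.1,-1,3.7],2.2],[[-34.6,-22.7,1.5],[-30.1,-1,3.7],2.2],[[-34.6,-22.7,1.5],[-30.1,-1,3.7],2.2],[[-34.6,-22.7,1.5],[-30.1,-1,3.7],2.2],[[-34.6,-22.7,1.5],[-30.1,-1,3.7],2.2],[[-34.6,-22.7,1.5],[-30.1,-1,3.7],2.2],[[-34.6,-22.7,1.5],[-30.1,-1,3.7],2.2],[[-34.6,-22.7,1.5],[-30.1,-1,3.7],2.2],[[-34.6,-22.7,1.5],[-30.1,-1,3.7],2.2]]'

```text
clock: 5.38
ee_pos: [0.4404, -0.2492, 0.2291]
orientation: [149.9, -0.2, 108.0]
ft_force: [-0.4, 0.6, -0.9]
gripper_width: 0.0235
gripper_force: 25.0
```

```bash
cat > t.py <<'E'
from h import *
import sys
p,R=pose();print(p,R.as_euler("xyz",degrees=True),arm.state()["gripper_width"],arm.state()["ft_force"])
ims=[]
for n in("scene","side","wrist"):
    c=arm.camera(n);W=pts(c);P=W.reshape(-1,3);T=R.inv().apply(P-p)*1000;C=c["img"].reshape(-1,3).astype(int)
    cu=(C[:,0]>C[:,1]*1.5)&(C[:,0]>40)
    def rep(l,m):
        q=T[m]
        if len(q)<5:print(n,l,len(q));return
        print(n,l,len(q),"x",np.percentile(q[:,0],[2,50,98]).round(1),"y",np.percentile(q[:,1],[2,50,98]).round(1),"z",np.percentile(q[:,2],[2,50,98]).round(1))
    B=tabR();L=B.inv().apply(P-[.494,-.233,.131])*1000
    tm=cu&(abs(L[:,1])<30)&(abs(L[:,0])<12)&(L[:,2]<6)&(L[:,2]>-60)
    rep("tab",tm)
    if tm.sum()>10:
        q=P[tm];v=np.linalg.svd(q-q.mean(0),full_matrices=False)[2][2];v*=np.sign(v[0]);print("   tab normal yaw",np.degrees(np.arctan2(v[1],v[0])).round(2),"lean",np.degrees(np.arcsin(v[2])).round(2),"L pct",np.percentile(L[tm],[1,50,99],axis=0).round(1).tolist())
        t=tm&(L[:,2]>-6);rep("tabedge",t)
    g=(T[:,2]>28)&(T[:,2]<40)&(abs(T[:,0])<15)&(abs(T[:,1])<14);rep("hinge",g)
    g=(T[:,2]>48)&(T[:,2]<80)&(abs(T[:,0])<14)&(abs(T[:,1])<30)&~tm;rep("jaws",g)
    E=c["extrinsics"];uv=c["K"]@(E[:3,:3]@(p+R.apply([0,0,.05]))+E[:3,3]);u,v=(uv[:2]/uv[2]).astype(int)
    k=90 if n=="wrist" else 60
    i=c["img"][max(0,v-k):v+k,max(0,u-k):u+k];ims.append(cv2.resize(i,(266,300),interpolation=2))
cv2.imwrite("pics/"+sys.argv[1],np.hstack(ims)[:,:,::-1])
E
python3 t.py g.png
```

```text
[ 0.44036966 -0.24917375  0.22912528] [149.92061467  -0.18296361 107.96240667] 0.023532422216522637 [-0.40186977  0.64488569 -0.89791452]
scene tab 479 x [-24.7  -2.8  17.4] y [-3.6  0.3  3.4] z [113.7 142.7 171.9]
   tab normal yaw 18.0 lean 30.61 L pct [[-3.5, -23.5, -59.7], [1.0, -1.3, -29.7], [4.6, 19.4, -0.2]]
scene tabedge 56 x [-24.   -2.5  17.1] y [-3.6  0.1  3.8] z [112.8 115.4 118.9]
scene hinge 73 x [-8.9  5.4 13.3] y [-9.1 10.  13.8] z [28.1 33.3 39.7]
scene jaws 150 x [-8.9  2.9  9.6] y [-16.7  17.   23.5] z [48.6 58.7 69.3]
side tab 220 x [-24.7  -5.4  17.4] y [-4.1 -3.  -0. ] z [110.7 136.4 167.1]
   tab normal yaw 18.26 lean 29.28 L pct [[-3.5, -23.5, -55.6], [-2.3, -3.9, -23.5], [1.0, 19.6, 2.6]]
side tabedge 47 x [-24.5  -9.9  13.9] y [-4.1 -2.6  0.6] z [109.9 113.  118.8]
side hinge 51 x [-11.6  -5.4   8.7] y [-13.1  -2.3  10.1] z [28.1 32.6 39.5]
side jaws 64 x [-7.5 -2.1 10.6] y [-20.4 -17.2  20.1] z [49.7 56.6 66.7]
wrist tab 175 x [-10.7   8.5  17.8] y [-4.4 -2.5 -0.5] z [112.  113.5 167.7]
   tab normal yaw 18.25 lean 30.53 L pct [[-3.7, -12.3, -55.2], [-1.7, 10.1, -0.5], [0.2, 19.4, 1.1]]
wrist tabedge 130 x [-8.3  6.  17.7] y [-4.4 -2.5 -0.5] z [112.  113.3 118.1]
wrist hinge 569 x [-12.2   4.2  13. ] y [-11.5   0.7  12.2] z [28.2 30.7 39.2]
wrist jaws 357 x [-5.   8.   9.4] y [-20.6  -9.6  21.8] z [48.2 56.7 68.3]
```

View pics/g.png

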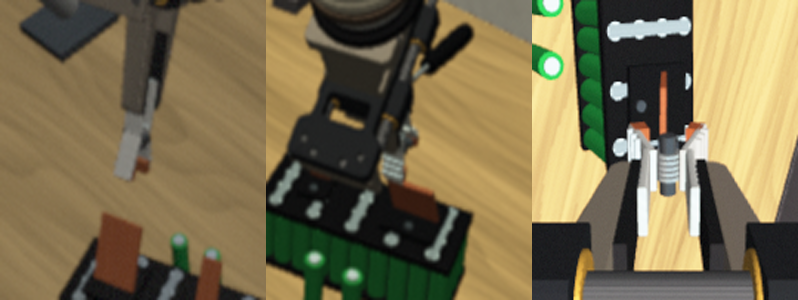

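The wrist crop shows the tab edge-on between the open jaws at (664,100), and the scene crop shows the tab below the jaws at (120,250). Yaw and lean match, so I shift −3.8 mm and −2.3 mm and go in most of the way.

Emit:
jog_arm --deltas '[[[-0.4,-0.25,0],[0,0,0],2.2],[[-0.4,-0.25,1.5],[0,0,0],2.2],[[-0.4,-0.25,3],[0,0,0],2.2],[[-0.4,-0.25,4.5],[0,0,0],2.2],[[-0.4,-0.25,5.5],[0,0,0],2.2],[[-0.4,-0.25,6.0],[0,0,0],2.2],[[-0.4,-0.25,6.0],[0,0,0],2.2]]'

```text
clock: 6.4
ee_pos: [0.4686, -0.2454, 0.1772]
orientation: [149.9, -0.0, 108.0]
ft_force: [-0.3, 0.2, -1.3]
gripper_width: 0.0235
gripper_force: 25.0
```

```bash
python3 t.py k.png
```

```text
[ 0.4686431  -0.2454256   0.17721126] [ 1.49895361e+02 -2.03869348e-02  1.07973295e+02] 0.023527808787605763 [-0.33267326  0.24814011 -1.27914063]
scene tab 376 x [-19.5   7.3  23.2] y [-2.   2.   5.2] z [ 55.6  89.7 113.2]
   tab normal yaw 18.02 lean 30.12 L pct [[-3.3, -24.1, -59.7], [1.0, 3.3, -35.7], [4.5, 19.8, -0.9]]
scene tabedge 24 x [ 6.8 15.  23.8] y [-3.6  1.8  5.2] z [53.3 56.7 59.7]
scene hinge 65 x [-11.4   4.2  12.7] y [-8.9  9.9 13.8] z [28.1 33.8 39.5]
scene jaws 112 x [-8.1  3.6  9.2] y [-15.1  18.3  24.5] z [48.6 57.  68.5]
side tab 98 x [-19.6 -11.4  -2.5] y [-8.6 -1.5  1.1] z [ 50.7  76.8 108.3]
   tab normal yaw 21.51 lean 29.76 L pct [[-10.8, -23.6, -55.1], [-2.4, -15.4, -22.8], [0.4, -4.4, 3.6]]
side tabedge 24 x [-18.1 -10.4  -4.7] y [-9.2 -1.   2.1] z [49.9 54.3 59.9]
side hinge 38 x [-11.9  -7.2   2.9] y [-13.1  -2.6   9.9] z [28.2 31.3 39.9]
side jaws 59 x [-8.1 -3.2  9.1] y [-20.4 -17.2  19.3] z [48.3 55.5 65.1]
wrist tab 208 x [ 3.8 16.9 23.3] y [-10.2  -0.8  12.5] z [ 52.9  56.8 111.9]
   tab normal yaw 61.26 lean 29.57 L pct [[-11.9, -0.9, -58.6], [-1.8, 12.9, -2.8], [11.7, 19.4, 1.2]]
wrist tabedge 143 x [ 3.6 12.8 23.1] y [-10.4  -0.8  12.5] z [52.8 54.5 59. ]
wrist hinge 551 x [-13.1   3.9  12.2] y [-12.2   0.1  12.1] z [28.2 30.5 38.9]
wrist jaws 300 x [-5.8  7.2  8.6] y [-21.2 -11.8  21.3] z [48.1 56.1 67.8]
```

View pics/k.png

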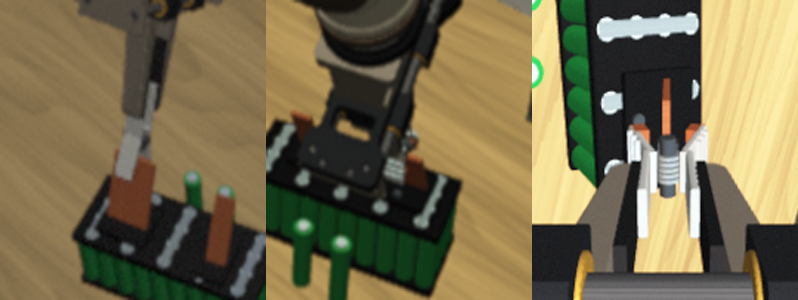

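The tab edge now sits inside the open jaws, at (665,100) in the wrist crop. It needs +1.7 mm along the edge, and about 9 mm of travel remains.

Emit:
jog_arm --deltas '[[[0.17,0,0],[0,0,0],2.2],[[0.17,0,0.3],[0,0,0],2.2],[[0.17,0,0.5],[0,0,0],2.2],[[0.17,0,0.7],[0,0,0],2.2],[[0.17,0,0.8],[0,0,0],2.2],[[0.17,0,0.8],[0,0,0],2.2]]'

```text
clock: 7.3
ee_pos: [0.4719, -0.2427, 0.1704]
orientation: [149.9, -0.0, 108.0]
ft_force: [-0.1, 0.3, -1.2]
gripper_width: 0.0236
gripper_force: 25.0
```

Emit:
jog_arm --deltas '[[[0,0,0.05],[0,0,0],2.2],[[0,0,0.1],[0,0,0],2.2],[[0,0,0.1],[0,0,0],2.2]]'

```text
clock: 7.68
ee_pos: [0.4723, -0.2425, 0.1696]
orientation: [149.9, 0.0, 108.0]
ft_force: [0.1, 0.9, -1.2]
gripper_width: 0.0233
gripper_force: 25.0
```

Emit:
jog_arm --deltas '[[[0,0,0.05],[0,0,0],2.2],[[0,0,0.1],[0,0,0],2.2],[[0,0,0.1],[0,0,0],2.2]]'

```text
clock: 8.05
ee_pos: [0.4728, -0.2425, 0.1691]
orientation: [149.9, 0.0, 108.0]
ft_force: [-2.9, 0.8, 2.3]
gripper_width: 0.0231
gripper_force: 25.0
```

Emit:
jog_arm --deltas '[[[0,0,0.05],[0,0,0],2.2],[[0,0,0.1],[0,0,0],2.2],[[0,0,0.1],[0,0,0],2.2]]'

```text
clock: 8.43
ee_pos: [0.473, -0.2427, 0.1689]
orientation: [149.9, 0.1, 108.0]
ft_force: [-9.9, 1.3, 10.4]
gripper_width: 0.0235
gripper_force: 25.0
```

Contact at about 13 N, so the throat floor is on the edge. Now I let the handles out while following the clip.

Emit:
jog_arm --deltas '[[[0,0,0.05],[0,0,0],2.6],[[0,0,0.1],[0,0,0],2.8],[[0,0,0.15],[0,0,0],3.0],[[0,0,0.2],[0,0,0],3.2]]'

```text
clock: 8.93
ee_pos: [0.4748, -0.2431, 0.1678]
orientation: [149.8, 0.2, 107.9]
ft_force: [-5.7, -1.0, 10.2]
gripper_width: 0.0319
gripper_force: 9.7
```

Emit:
jog_arm --deltas '[[[0,0,0.05],[0,0,0],3.4],[[0,0,0.1],[0,0,0],3.6],[[0,0,0.15],[0,0,0],3.8]]'

```text
clock: 9.3
ee_pos: [0.4756, -0.243, 0.1667]
orientation: [149.8, 0.2, 107.9]
ft_force: [-6.6, 0.2, 9.1]
gripper_width: 0.038
gripper_force: 9.5
```

Emit:
jog_arm --deltas '[[[0,0,0.05],[0,0,0],4.0],[[0,0,0.1],[0,0,0],4.2],[[0,0,0.15],[0,0,0],4.4],[[0,0,0.15],[0,0,0],4.5]]'

```text
clock: 9.8
ee_pos: [0.4763, -0.2426, 0.1651]
orientation: [149.8, 0.2, 107.9]
ft_force: [-4.5, -0.6, 8.5]
gripper_width: 0.0453
gripper_force: 8.5
```

Emit:
jog_arm --deltas '[[[0,0,0],[0,0,0],4.8],[[0,0,0],[0,0,0],5.4],[[0,0,0],[0,0,0],6.5],[[0,0,0],[0,0,0],7.0]]'

```text
clock: 10.3
ee_pos: [0.4756, -0.2412, 0.1632]
orientation: [149.9, -0.0, 108.0]
ft_force: [-0.0, -0.4, 0.1]
gripper_width: 0.0697
gripper_force: 0.0
```

```bash
python3 t.py l.png
```

```text
[ 0.47559501 -0.24120028  0.16322541] [ 1.49896963e+02 -3.50963903e-02  1.07964538e+02] 0.06969273371881088 [-2.79636512e-04 -4.25558028e-01  7.33586619e-02]
scene tab 346 x [-21.7   5.8  21.3] y [-1.3  2.   5.5] z [39.3 75.7 97.3]
   tab normal yaw 17.94 lean 30.44 L pct [[-3.2, -24.6, -59.8], [0.9, 3.7, -37.7], [4.6, 19.6, -0.4]]
scene tabedge 24 x [-21.2  11.4  21.6] y [-1.   1.6  5.6] z [37.6 40.1 43.8]
scene hinge 64 x [-9.7  5.5 13.1] y [-8.2  9.5 13.4] z [28.8 35.1 39.8]
scene jaws 69 x [-9.   1.   9.1] y [ 3.3 11.  15.4] z [48.3 55.9 68.1]
side tab 92 x [-21.2 -13.9  -4.4] y [-2.5 -1.1  1.6] z [35.9 61.9 92.1]
   tab normal yaw 21.03 lean 29.58 L pct [[-4.5, -23.3, -54.4], [-2.2, -16.0, -24.0], [0.7, -6.3, 3.2]]
side tabedge 18 x [-20.  -15.1  -9.7] y [-2.  -0.9  2.2] z [34.2 37.7 43.4]
side hinge 31 x [-14.5  -7.5  -1.8] y [-12.7  -1.6  11.3] z [28.6 35.8 39. ]
side jaws 16 x [-8.7 -6.8  1.4] y [-21.  -11.5  12.3] z [49.7 53.7 75. ]
wrist tab 339 x [-20.8   9.1  21.4] y [-8.  -0.2  7. ] z [36.9 53.9 86.1]
   tab normal yaw 19.9 lean 30.55 L pct [[-9.6, -23.9, -52.2], [-1.3, 7.0, -15.9], [6.5, 19.4, 1.5]]
wrist tabedge 115 x [-22.   15.5  21.3] y [-2.3 -0.8  1.3] z [35.6 38.  41.7]
wrist hinge 196 x [-6.4  8.2 14.7] y [-13.8  -0.1  12.8] z [28.3 37.3 39.7]
wrist jaws 92 x [-2.   8.5  9. ] y [-13.7  -7.1  12.3] z [48.3 54.  63.9]
```

View pics/l.png

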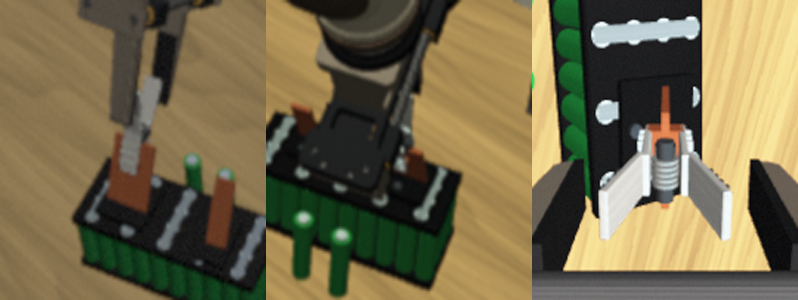

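The clip now grips the tab by itself, at (665,170) in the wrist crop, centred and square. I'll back off and check the depth.

Emit:
jog_arm --deltas '[[[0,0,-1.5],[0,0,0],8],[[0,0,-4],[0,0,0],8.5],[[0,0,-8],[0,0,0],9],[[0,0,-11],[0,0,0],9],[[0,0,-11],[0,0,0],9]]'

```text
clock: 11.08
ee_pos: [0.4232, -0.2604, 0.2616]
orientation: [149.8, 0.3, 107.9]
ft_force: [-0.2, 0.1, -0.0]
gripper_width: 0.09
gripper_force: 0.0
```

Run:
```python
from h import *
B=tabR();ims=[]
for n in("scene","side","wrist"):
    c=arm.camera(n);W=pts(c);L=B.inv().apply(W.reshape(-1,3)-[.494,-.233,.131])*1000;C=c["img"].reshape(-1,3).astype(int)
    cu=(C[:,0]>C[:,1]*1.5)&(C[:,0]>40)
    t=cu&(abs(L[:,1])<30)&(abs(L[:,0])<6)&(L[:,2]>-15)&(abs(L[:,1]+2)>11)&(L[:,2]<8)
    print(n,"edge",np.percentile(L[t],[2,98],axis=0).round(1).tolist() if t.sum()>5 else 0)
    h=~cu&(abs(L[:,1])<20)&(abs(L[:,0])<35)&(L[:,2]>25)&(L[:,2]<70)
    print("  handles",h.sum(),np.percentile(L[h],[2,50,98],axis=0).round(1).tolist())
    j=~cu&(abs(L[:,1]+2)<13)&(abs(L[:,0])<20)&(L[:,2]<-10)&(L[:,2]>-50)&(C.min(1)>90)
    if j.sum()>5:print("  jaws",j.sum(),np.percentile(L[j],[2,50,98],axis=0).round(1).tolist())
    E=c["extrinsics"];uv=c["K"]@(E[:3,:3]@np.array([.494,-.233,.131])+E[:3,3]);u,v=(uv[:2]/uv[2]).astype(int);k=60 if n!="wrist" else 90
    ims.append(cv2.resize(c["img"][max(0,v-k):v+k,max(0,u-k):u+k],(266,300),interpolation=2))
cv2.imwrite("pics/m.png",np.hstack(ims)[:,:,::-1]);print(arm.state()["clock"])
```

```text
scene edge [[-3.1, -22.4, -14.5], [4.2, 19.3, -0.9]]
  handles 191 [[-23.3, -11.3, 26.0], [-13.7, -2.1, 39.0], [24.8, 6.2, 50.9]]
  jaws 51 [[7.0, -10.8, -26.7], [10.7, -2.0, -17.7], [14.3, 6.8, -10.6]]
side edge [[-3.3, -23.1, -14.0], [0.9, 17.7, 4.0]]
  handles 136 [[-24.8, -10.5, 26.1], [16.0, -3.1, 43.1], [23.7, 7.1, 53.8]]
  jaws 11 [[-13.8, -9.1, -17.1], [-12.7, -0.3, -15.3], [-11.6, 7.7, -10.5]]
wrist edge [[-4.0, -24.5, -7.7], [-0.7, 19.3, 1.0]]
  handles 547 [[-25.6, -11.6, 25.4], [11.3, -1.9, 42.9], [22.2, 5.9, 51.9]]
  jaws 39 [[-14.9, -10.3, -28.8], [-8.6, 1.8, -16.0], [10.6, 6.7, -10.5]]
11.225
```

View pics/m.png

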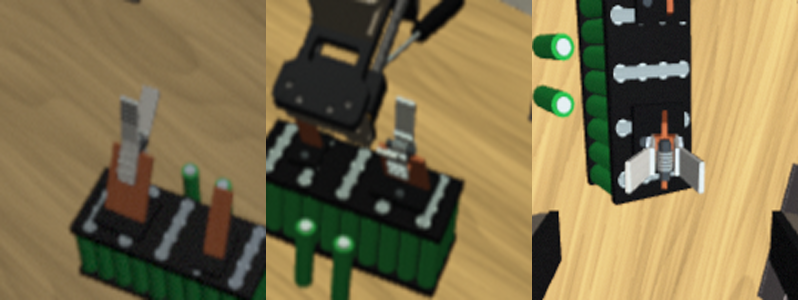

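The clip stands square on the wide tab: scene crop (135,150), wrist crop (665,165). It is centred within about 0.5 mm. The handle tops are about 51–52 mm above the edge, the same height as when it was seated on the rack, so it is fully home. The cells are undisturbed.

```bash
python3 -c "
from workcell import arm
print(arm.job_done())"
```

```text
the job is handed in; nothing more can be done
None
```

The heat-sink clip is fully home on the wide copper tab, centred and square, held by its own spring with the robot clear of it, and the job was handed in at about 11 s.

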